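Open a leather splitter by four clicks

TASK

Turn the leather splitter's black thickness dial four clicks clockwise (seen from above) from where it stands, by pushing its orange finger tab round with a fingertip: count the clicks, never go over into the fifth, and leave the dial resting in its fourth click. Push only: do not pinch the tab, and leave the jar, the spool and the glue pot where they stand.

Things in the scene. Friction and masses are not known exactly. Their poses are not given: they have to be found in the camera images.
- splitter: Bench leather splitter, blue steel, bolted down. Origin: on the table under the dial's axis. Base plate 12 mm thick, from 75 mm to its -x to 170 mm to its +x, 70 mm to either side in y. A round housing (124 mm diameter, top 50 mm above the table) carries the dial; blade and roller stand 110 to 160 mm to its +x, at most 58 mm high. 15 white marks on the housing show the click spacing.
- dial_axis (a point): Centre of the dial's flat top face, on its upright turning axis, 68 mm above the table. The dial is a flat black disc, 110 mm diameter, 18 mm thick. Only the finger tab stands up from its face.
- tab_top (a point): Centre of the top of the orange finger tab, which stands on the dial 42 mm from its axis and turns with it. Upright block 24 mm tall (top 92 mm above the table), 18 mm long radially, 14 mm thick along the circle; the space round it over the dial is free. A white line on the disc points from near the axis to the tab.
- dial (a joint): Dial angle in rad, growing clockwise seen from above; tab direction in the splitter's frame = -60 degrees minus this angle. It clicks into a rest every 24 degrees (multiples of 0.4189) and starts in rest 0, 1, 2 or 3; stops at -0.59 and 4.78. Leaving a rest takes about 0.17 N m (4 N at the tab); past half way it snaps ahead into the next rest, and let go it falls into the nearest rest.
- bead_jar: Bystander: clear jar with white lid, 56 mm diameter, 70 mm tall, loose on the table. Origin: centre of its underside.
- spool: Bystander: red thread spool, 48 mm diameter, 46 mm tall, standing loose. Origin: centre of its underside.
- glue_pot: Bystander: green glue pot, 52 mm diameter, 62 mm tall, loose. Origin: centre of its underside.

How it is judged:
By the outcome, as a careful person would: the job done as asked, in the order asked, and still so for the second after the job is handed in, with the robot touching nothing.
It also fails if it takes over 48 s, if anything falls off the work surface, if the arm or the gripper's body presses on something with over 40 N, if the wrist force passes 120 N, or if a joint passes its speed limit or range.

ROBOT

A 7-joint arm with a two-finger parallel gripper is mounted at the origin on the work surface. World frame = base frame: x ahead of the robot, y to its left, z up, the work surface at z = 0. Lengths are in m, angles in rad, forces in N, time in s.
With the tool pointing down it reaches from about 0.4 to 0.9 m from the base axis. Payload 5.6 kg.
Tool frame: the origin (TCP) lies at the very end of the fingers, on their centre line; the grasp point (between the pads) lies 19 mm behind it; z points along the fingers, y is the line along which they close (so a half turn about z gives the same grasp; the last joint's range is limited). The gripper opens to 92 mm and grips with 3 to 60 N. Pads are 20 mm wide; open, the fingers measure 128 mm over their backs; the gripper's body (75 mm by 189 mm) begins 69 mm behind the grasp point.
Start: joints at [-1.303, 0.468, -0.012, 1.603, 0.006, 1.071, -0.056], TCP at [0.199, 0.619, 0.215] pointing down, gripper open.
Joint ranges: [-2.53, 2.53], [-0.31, 2.02], [-1.57, 1.55], [0.28, 2.44], [-1.29, 4.43], [0.15, 1.84], [-2.92, 2.92]. Speed limits (rad/s): [2.57, 2.57, 3.14, 3.14, 3.14, 3.14, 3.14].

INTERFACE

Orientations are given as a rotation vector (axis times angle).
In Python, from workcell import bot, eyes gives the robot as it stands.
- The arm moves only by the tool drive_tool, never from a script. Its argument "increments" is a list of rows, each a list of 3 entries, a list of its own where there are three numbers: the opening, from 0 (shut) to 1 (fully open), then the shift along the world's x, y, z in mm, then the turn, a rotation vector about the world's x, y, z in degrees. In form: [[jaw, [x, y, z], [ax, ay, az]], ...]. A call has 1 to 20 rows; each row shifts and turns the commanded pose from where the row before left it; what a row does not reach is not made up. A row lasts 1/8 s, in which the tool goes at most 62.5 mm and 10.7 degrees, less where a joint would pass 70% of its speed; a pose out of reach is approached as far as the arm can. A call with a gripper value outside its range is refused whole. The fingers move at their own pace and stop on an object; "grip_force" is the grip in N (left out, the last holds). Time passes only in rows, so rows that do not move let the fingers close. It gives the time, the measured TCP pose, the force, the opening and the grip force at its end, in the units of the state.
- bot.observe(): the state, without advancing time (a new reading comes with each control period).
- eyes.capture(name): name is "side" or "top" or "wrist"; returns a dict with "frame" (420x560x3 uint8, red, green, blue), "K" (3x3 intrinsics, pixels), "dist_coeffs" ([k1, k2, p1, p2, k3] as OpenCV has them; the pictures are not rectified), "T" (4x4, takes a point from camera to world coordinates). Camera axes: x right, y down, z forward; pixel columns grow to the right and rows downward; lengths in m; the calibration is good to about 2 mm. A picture is of the moment at which its call begins. There is no depth.
- bot.job_done(): hands the job in; it is judged then, once.
Trained networks look in the newest picture that a camera, given by its name, has taken for a name from the list of things; names that differ only in an ending like _2 or _b are one class to them, and where a whole thing is asked for, a point or a joint stands for the part that bears it (a point fixed in the world has none). Each returns a list of dicts, best first, with "score" (0 to 1); they miss things now and then, are a little off and sometimes report something else, mostly with a low value. They report only what shows in the picture. A call takes as long as a camera call.
- eyes.find_in(query, camera): "point" ([row, column] in pixels, amid what is visible of it).
- eyes.regions_of(query, camera): "mask" (420x560 bool, what is visible of it) and "point" ([row, column] in pixels, amid what is visible of it).
- eyes.tip_of(query, camera): "point" ([row, column] in pixels: a listed point, or the origin of a listed thing).
The state is a dict: "t": time; "joint_positions": joint angles; "qd": joint speeds; "joint_torque": joint torques, N m; "tool_pos": TCP position; "ee_rot": TCP orientation; "wrist_force": force on the tool from outside, world axes, zero at the start; "ft_torque": the same for the moment, N m; "opening": finger opening in m; "gripper_force": force on a finger pad.
Only numpy, scipy, OpenCV 4.12 (cv2) and the standard library are available. Lean on these libraries where they do the work, as an engineer would, in place of code of your own. Each camera call takes 0.05 s, during which the arm holds its last target. There are 200 camera calls.

## Working session

There is one attempt and no reset: what is moved stays moved. The work goes in short steps, Python scripts to look and compute and a tool call to move; the robot and the scene stay as the last step left them, time stands still between calls to the robot, and variables do not carry over. Pictures are saved under pics/ and viewed, at most 10 in all, crops included, and the job is handed in when it is done.

Besides the shell and the picture viewer there is one more tool, called after "Emit:" as name([rows], argument=value, ...), one row to a line, values as JSON. drive_tool: Moves the arm, as the interface text tells. Its arguments: {"type":"object","properties":{"increments":{"type":"array"},"grip_force":{"type":"number"}},"required":["increments"]}

```bash
mkdir -p pics; cat > h.py <<'E'
import numpy as np, cv2
from workcell import bot, eyes
def onplane(c,p,z):
    uv=cv2.undistortPoints(np.array([[[p[1],p[0]]]],float),np.array(c["K"],float),np.array(c["dist_coeffs"],float))[0,0]
    T=np.array(c["T"]);d=T[:3,:3]@np.array([uv[0],uv[1],1]);o=T[:3,3]
    return o+d*(z-o[2])/d[2]
Z=dict(dial_axis=.068,tab_top=.092,splitter=0,bead_jar=0,spool=0,glue_pot=0)
def look(cam,names=Z,save=None):
    c=eyes.capture(cam)
    if save: cv2.imwrite(save,c["frame"][:,:,::-1])
    for n in names:
        for r in eyes.tip_of(n,cam)[:2]:
            print(cam,n,round(r["score"],2),np.round(r["point"]),np.round(onplane(c,r["point"],Z[n]),4))
    return c
E
python3 - <<'E'
from h import *
look("top",save="pics/t1.png"); look("side",save="pics/s1.png")
s=bot.observe();print(s["t"],s["tool_pos"],s["ee_rot"],s["opening"],s["wrist_force"])
E
```

```text
top dial_axis 0.56 [225. 270.] [0.5368 0.0505 0.068 ]
top tab_top 0.56 [231. 292.] [0.5231 0.0105 0.092 ]
top splitter 0.62 [232. 268.] [0.5343 0.0531 0.    ]
top bead_jar 0.86 [253. 363.] [ 0.4971 -0.128   0.    ]
top spool 0.65 [176. 188.] [0.6411 0.213  0.    ]
top glue_pot 0.89 [239. 175.] [0.5168 0.2308 0.    ]
top glue_pot 0.22 [179. 190.] [0.6357 0.2078 0.    ]
side dial_axis 0.85 [223. 293.] [0.5409 0.053  0.068 ]
side dial_axis 0.67 [197. 308.] [ 0.537  -0.0285  0.068 ]
side tab_top 0.58 [196. 309.] [0.527  0.0007 0.092 ]
side splitter 0.56 [251. 296.] [0.5367 0.0466 0.    ]
side splitter 0.24 [221. 292.] [ 0.5697 -0.0356  0.    ]
side bead_jar 0.68 [200. 338.] [ 0.4991 -0.1338  0.    ]
side spool 0.63 [312. 207.] [ 0.629   0.2209 -0.    ]
0.7 [0.19884256 0.61884674 0.21460865] [4.86359016e-01 3.10364115e+00 7.98332333e-05] 0.09172793097055838 [ 0.46758225 -0.15067239 -0.74335073]
```

View pics/t1.png

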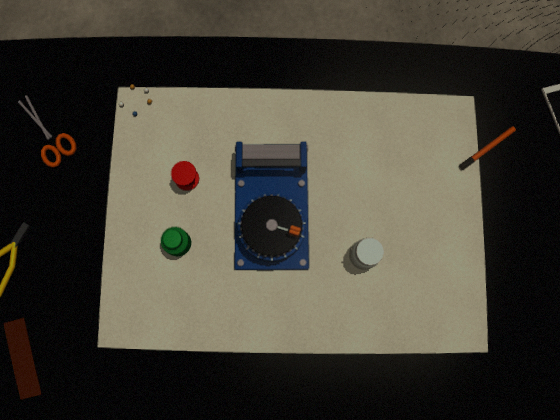

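View pics/s1.png

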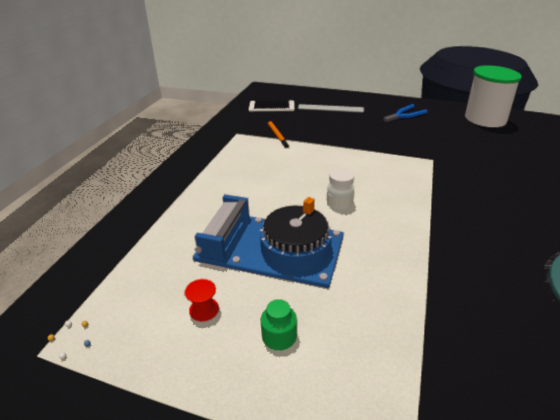

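The top view has the splitter almost aligned with world x. The dial hub is at about (225,271) and the orange tab at (230,295), at roughly -106° (rest 2). The jar is to the right, with the pot and spool to the left. The side view agrees. I'll close the fingers and move above the dial.

Emit:
drive_tool([
  [0,[10,-18,0],[0,0,0]],
  [0,[20,-34,0],[0,0,0]],
  [0,[20,-34,0],[0,0,0]],
  [0,[20,-34,0],[0,0,0]],
  [0,[20,-34,0],[0,0,0]],
  [0,[20,-34,0],[0,0,0]],
  [0,[20,-34,0],[0,0,0]],
  [0,[20,-34,0],[0,0,0]],
  [0,[20,-34,0],[0,0,0]],
  [0,[20,-34,0],[0,0,0]],
  [0,[20,-34,0],[0,0,0]],
  [0,[20,-34,0],[0,0,0]],
  [0,[20,-34,0],[0,0,0]],
  [0,[20,-34,0],[0,0,0]],
  [0,[20,-34,0],[0,0,0]],
  [0,[20,-34,0],[0,0,0]],
  [0,[20,-34,0],[0,0,0]],
  [0,[20,-34,0],[0,0,0]],
  [0,[10,-20,0],[0,0,0]],
  [0,[0,0,0],[0,0,0]],
], grip_force=10)

```text
t: 3.2
tool_pos: [0.5584, -0.0, 0.2146]
ee_rot: [0.494, 3.103, -0.001]
wrist_force: [-0.6, 0.9, -0.9]
opening: 0.0005
gripper_force: 0.0
```

```bash
python3 - <<'E'
from h import *
look("wrist",["dial_axis","tab_top","splitter"],save="pics/w1.png"); look("side",["dial_axis","tab_top"])
s=bot.observe();print(s["t"],s["tool_pos"],s["ee_rot"],s["joint_positions"],s["opening"],s["wrist_force"])
E
```

```text
wrist dial_axis 0.69 [166. 318.] [0.536  0.0486 0.068 ]
wrist tab_top 0.77 [173. 275.] [0.5266 0.0083 0.092 ]
wrist splitter 0.86 [163. 311.] [0.5412 0.046  0.    ]
side dial_axis 0.9 [221. 295.] [0.5392 0.0473 0.068 ]
side tab_top 0.58 [197. 304.] [0.5354 0.0073 0.092 ]
side tab_top 0.21 [251. 297.] [0.5078 0.1441 0.092 ]
3.55 [0.55851264 0.00388479 0.21470109] [-4.83861482e-01 -3.10409768e+00 -7.00640480e-04] [-0.34584388  0.3164425   0.34267069  1.84938986 -0.12538348  0.99658185
  1.31090552] 0.0005961092711864573 [-0.02945426 -0.06382512  0.50597615]
```

View pics/w1.png

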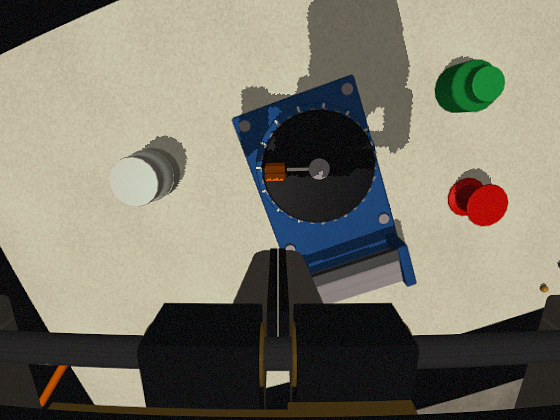

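The wrist view shows the hub at (169,319), the tab at (172,275), the white line between them, and the base plate bolts at (126,245), (89,347), (248,291) and (219,384). I'll refine the axis and angle from these.

```bash
python3 - <<'E'
from h import *
c=eyes.capture("wrist");f=c["frame"].astype(int)
P=lambda p,z:onplane(c,p,z)
# disc: dark pixels near hub
m=((f.max(2)<45)).astype(np.uint8)
m[:, :][np.hypot(*(np.indices(m.shape)-np.array([168,319])[:,None,None]))>62]=0
hub=((f.min(2)>60)&(f.max(2)-f.min(2)<25)).astype(np.uint8)
d=np.hypot(*(np.indices(m.shape)-np.array([169,319])[:,None,None]))
r,q=np.nonzero(hub*(d<13)); print("hub",(r.min()+r.max())/2,(q.min()+q.max())/2,len(r),np.round(P([(r.min()+r.max())/2,(q.min()+q.max())/2],.068),4))
cn=max(cv2.findContours(m,0,1)[0],key=cv2.contourArea);h=cv2.convexHull(cn)[:,0]
pts=np.array([P([y,x],.068)[:2] for x,y in h]);A=np.c_[2*pts,np.ones(len(pts))];s=np.linalg.lstsq(A,(pts**2).sum(1),rcond=None)[0]
print("disc",s[:2],np.sqrt(s[2]+s[0]**2+s[1]**2))
r,q=np.nonzero(hub*(d>14)*(d<35)*(np.indices(m.shape)[1]<305)*(abs(np.indices(m.shape)[0]-169)<6));print(len(r))
L=np.array([P([a,b],.068)[:2] for a,b in zip(r,q)]);v=cv2.fitLine(L.astype(np.float32),2,0,.01,.01).ravel();print("line ang",np.degrees(np.arctan2(v[1],v[0])),v[2:])
b=[P(p,.012)[:2] for p in([126,245],[89,347],[248,291],[219,384])]
for i,j in((0,2),(1,3)):
  e=b[j]-b[i];print("yaw",np.degrees(np.arctan2(e[1],e[0])))
for i,j in((0,1),(2,3)):
  e=b[j]-b[i];print("yaw",np.degrees(np.arctan2(e[1],e[0]))-90)
for g in eyes.regions_of("tab_top","wrist")[:1]: print("tab",g["point"])
s=bot.observe();print(s["tool_pos"])
E
```

```text
hub 170.0 316.0 307 [0.539  0.0492 0.068 ]
disc [0.53725814 0.04784267] 0.05422326615308775
61
line ang 72.81129 [0.5326807 0.0293526]
yaw 2.22537848050606
yaw 1.867400226353476
yaw 1.7496244358586495
yaw 0.6033222970300045
tab [165.8, 314.9]
[0.55866665 0.00352457 0.21466371]
```

Axis is at (0.5375, 0.0485). The tab is at about -106.5° with plate yaw about 1.6°, so the dial is in rest 2. I'll descend behind the tab and compute the arc.

Emit:
drive_tool([
  [0,[-5,-1,-10],[0,0,0]],
  [0,[-5,-0.5,-20],[0,0,0]],
  [0,[0,0,-30],[0,0,0]],
  [0,[0,0,-30],[0,0,0]],
  [0,[0,0,-25],[0,0,0]],
  [0,[0,0,-15],[0,0,0]],
  [0,[0,0,-10.6],[0,0,0]],
  [0,[0,0,0],[0,0,0]],
  [0,[0,0,0],[0,0,0]],
])

```text
t: 4.78
tool_pos: [0.5494, 0.0013, 0.0747]
ee_rot: [0.486, 3.102, 0.001]
wrist_force: [0.7, 0.0, 0.3]
opening: 0.0001
gripper_force: 0.0
```

```bash
python3 - <<'E'
from h import *
s=bot.observe();print(s["t"],s["tool_pos"],s["wrist_force"])
A=np.array([537.5,48.5])
def c(phi,gap=0):
    th=np.radians(-106.4-phi);u=np.array([np.cos(th),np.sin(th)]);t=np.array([-u[1],u[0]]);return A+42*u+(17+gap)*t
print("start",c(0,7))
p=c(0,7)
for k in range(0,94,3):
    q=np.round(c(k),1);print(k,np.round(q-p,1));p=q
c_=look("wrist",["tab_top"],save="pics/w2.png")
E
```

```text
4.775 [0.54941071 0.00131894 0.07465403] [0.70511823 0.04456275 0.31513375]
start [548.6651942    1.43261811]
0 [-6.8  2. ]
3 [-2.3 -0.2]
6 [-2.4  0. ]
9 [-2.4  0.1]
12 [-2.3  0.2]
15 [-2.4  0.3]
18 [-2.3  0.4]
21 [-2.3  0.6]
24 [-2.3  0.7]
27 [-2.2  0.8]
30 [-2.2  0.9]
33 [-2.1  1.1]
36 [-2.1  1.1]
39 [-2.   1.3]
42 [-2.   1.3]
45 [-1.8  1.5]
48 [-1.8  1.5]
51 [-1.7  1.7]
54 [-1.7  1.7]
57 [-1.5  1.8]
60 [-1.4  1.9]
63 [-1.4  2. ]
66 [-1.2  2. ]
69 [-1.1  2.1]
72 [-1.   2.1]
75 [-0.9  2.2]
78 [-0.8  2.3]
81 [-0.6  2.3]
84 [-0.6  2.3]
87 [-0.4  2.3]
90 [-0.3  2.4]
93 [-0.2  2.3]
wrist tab_top 0.69 [232. 276.] [0.525  0.0086 0.092 ]
```

View pics/w2.png

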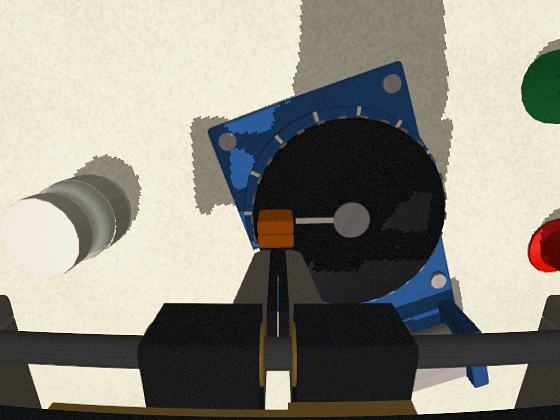

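The closed fingers stand just behind the tab at (228,276) and the hub is at (220,351). I'll push the first click and watch the force.

Emit:
drive_tool([
  [0,[-3.4,1,0],[0,0,0]],
  [0,[-3.4,1,0],[0,0,0]],
  [0,[-2.3,-0.2,0],[0,0,-3]],
  [0,[-2.4,0,0],[0,0,-3]],
  [0,[-2.4,0.1,0],[0,0,-3]],
  [0,[-2.3,0.2,0],[0,0,-3]],
  [0,[-2.4,0.3,0],[0,0,-3]],
  [0,[-2.3,0.4,0],[0,0,-3]],
  [0,[0,0,0],[0,0,0]],
  [0,[0,0,0],[0,0,0]],
])

```text
t: 6.12
tool_pos: [0.528, 0.0043, 0.0741]
ee_rot: [0.964, 2.99, 0.0]
wrist_force: [0.4, 0.1, 1.3]
opening: 0.0007
gripper_force: 0.0
```

```bash
cat >> h.py <<'E'
def ang(save=None):
    c=eyes.capture("wrist");f=c["frame"];h=cv2.cvtColor(f,cv2.COLOR_RGB2HSV)
    if save: cv2.imwrite(save,f[:,:,::-1])
    A=np.array([.5375,.0485])
    m=cv2.inRange(h,(5,150,60),(20,255,255));m[300:]=0
    n,l,st,_=cv2.connectedComponentsWithStats(m);k=1+np.argmax(st[1:,4]);r,q=np.nonzero(l==k)
    p=onplane(c,[r.mean(),q.mean()],.082)[:2]-A
    print("orange",len(r),np.round([r.mean(),q.mean()]),"rad",np.round(np.hypot(*p),4),"ang",np.round(np.degrees(np.arctan2(p[1],p[0])),1))
    for n in eyes.tip_of("tab_top","wrist")[:1]:
        p=onplane(c,n["point"],.092)[:2]-A;print("tip",round(n["score"],2),np.round(np.hypot(*p),4),np.round(np.degrees(np.arctan2(p[1],p[0])),1))
    s=bot.observe();print(s["t"],s["tool_pos"],s["ee_rot"],s["wrist_force"])
E
python3 -c "
from h import *
ang('pics/w3.png')"
```

```text
orange 1358 [235. 277.] rad 0.0418 ang -129.2
tip 0.92 0.0409 -129.7
6.225 [0.52796435 0.00417052 0.07402191] [9.65092317e-01 2.98960264e+00 1.53366789e-04] [0.09028992 0.53620911 0.23920284]
```

View pics/w3.png

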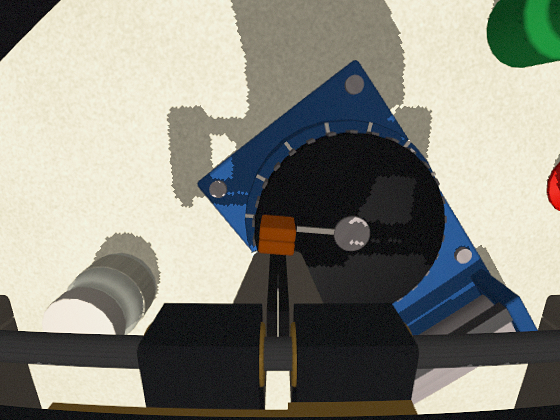

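That is one click: the tab is now at -129.5° (image (235,277)), with a gap to the fingertip and no force. Pushing the second.

Emit:
drive_tool([
  [0,[-2.3,0.6,0],[0,0,-3]],
  [0,[-2.3,0.7,0],[0,0,-3]],
  [0,[-2.2,0.8,0],[0,0,-3]],
  [0,[-2.2,0.9,0],[0,0,-3]],
  [0,[-2.1,1.1,0],[0,0,-3]],
  [0,[-2.1,1.1,0],[0,0,-3]],
  [0,[-2.0,1.3,0],[0,0,-3]],
  [0,[-2.0,1.3,0],[0,0,-3]],
  [0,[0,0,0],[0,0,0]],
  [0,[0,0,0],[0,0,0]],
])

```text
t: 7.48
tool_pos: [0.5109, 0.0119, 0.074]
ee_rot: [1.565, 2.724, 0.0]
wrist_force: [0.0, -0.2, 0.2]
opening: 0.0006
gripper_force: 0.0
```

```bash
python3 -c "
from h import *
ang('pics/w4.png')"
```

```text
orange 1359 [235. 278.] rad 0.0413 ang -153.4
tip 0.95 0.0417 -156.5
7.575 [0.51083087 0.01187548 0.0740107 ] [1.56560334e+00 2.72355096e+00 1.41626645e-04] [-0.69583619  0.30077469  0.68736888]
```

Two clicks (-153.4°). Third, to 66°.

Emit:
drive_tool([
  [0,[-1.8,1.5,0],[0,0,-3]],
  [0,[-1.8,1.5,0],[0,0,-3]],
  [0,[-1.7,1.7,0],[0,0,-3]],
  [0,[-1.7,1.7,0],[0,0,-3]],
  [0,[-1.5,1.8,0],[0,0,-3]],
  [0,[-1.4,1.9,0],[0,0,-3]],
  [0,[-1.4,2.0,0],[0,0,-3]],
  [0,[-1.2,2.0,0],[0,0,-3]],
  [0,[0,0,0],[0,0,0]],
  [0,[0,0,0],[0,0,0]],
])

```text
t: 8.82
tool_pos: [0.4983, 0.026, 0.074]
ee_rot: [2.097, 2.339, 0.0]
wrist_force: [-0.0, -0.0, -0.3]
opening: 0.0004
gripper_force: 0.0
```

```bash
python3 -c "
from h import *
ang('pics/w5.png')"
```

```text
orange 1358 [234. 278.] rad 0.041 ang -177.8
tip 0.74 0.042 -179.5
8.925 [0.49831018 0.02589586 0.07402262] [2.09775160e+00 2.33844363e+00 1.06383039e-04] [-0.0903429  -0.26736731 -0.24739681]
```

Three clicks (-178°). Fourth, to 90°.

Emit:
drive_tool([
  [0,[-1.1,2.1,0],[0,0,-3]],
  [0,[-1.0,2.1,0],[0,0,-3]],
  [0,[-0.9,2.2,0],[0,0,-3]],
  [0,[-0.8,2.3,0],[0,0,-3]],
  [0,[-0.6,2.3,0],[0,0,-3]],
  [0,[-0.6,2.3,0],[0,0,-3]],
  [0,[-0.4,2.3,0],[0,0,-3]],
  [0,[-0.3,2.4,0],[0,0,-3]],
  [0,[0,0,0],[0,0,0]],
  [0,[0,0,0],[0,0,0]],
])

```text
t: 10.18
tool_pos: [0.4926, 0.0439, 0.074]
ee_rot: [2.538, 1.852, 0.0]
wrist_force: [1.0, 0.2, 0.1]
opening: 0.0002
gripper_force: 0.0
```

```bash
python3 -c "
from h import *
ang('pics/w6.png')"
```

```text
orange 1364 [234. 279.] rad 0.0409 ang 157.6
tip 0.84 0.0406 155.5
10.275 [0.49256917 0.04389803 0.07402385] [2.53814203e+00 1.85125262e+00 1.04910305e-04] [-0.24877798 -0.17934107 -0.15825553]
```

View pics/w6.png

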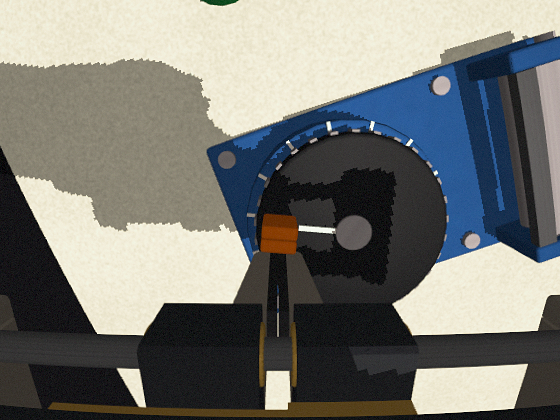

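The tab is at 157.6° (image (234,279)), as predicted for the fourth rest. I'll back off away from the tab (-y), then lift.

Emit:
drive_tool([
  [0,[0,-5,0],[0,0,0]],
  [0,[0,-7,0],[0,0,0]],
  [0,[0,0,10],[0,0,0]],
  [0,[0,0,25],[0,0,0]],
  [0,[0,0,35],[0,0,0]],
  [0,[0,0,35],[0,0,0]],
  [0,[0,0,20],[0,0,0]],
  [0,[0,0,0],[0,0,0]],
  [0,[0,0,0],[0,0,0]],
])

```text
t: 11.4
tool_pos: [0.492, 0.0322, 0.1985]
ee_rot: [-2.538, -1.851, 0.001]
wrist_force: [0.5, -0.2, -0.1]
opening: 0.0003
gripper_force: 0.0
```

```bash
python3 -c "
from h import *
ang('pics/w7.png'); look('side',['bead_jar','spool','glue_pot','tab_top'],'pics/s2.png')"
```

```text
orange 403 [175. 275.] rad 0.0411 ang 157.8
tip 0.75 0.0427 155.1
11.5 [0.49180971 0.03198391 0.1981096 ] [-2.53824767 -1.85042225  0.00279695] [ 0.38078129 -1.11158151 -0.16261702]
side bead_jar 0.64 [199. 337.] [ 0.5014 -0.1365 -0.    ]
side spool 0.67 [310. 205.] [0.6338 0.2164 0.    ]
side glue_pot 0.58 [336. 279.] [0.5093 0.228  0.    ]
side tab_top 0.62 [220. 314.] [0.5025 0.0652 0.092 ]
```

View pics/w7.png

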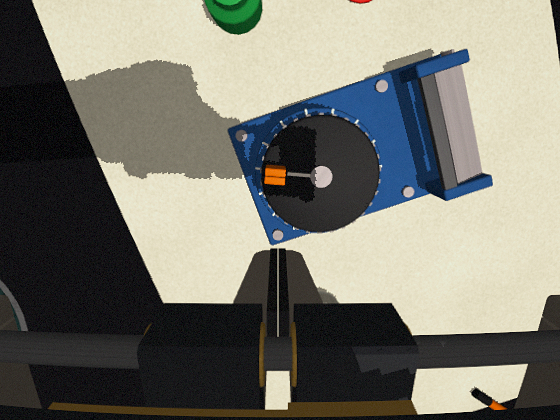

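With the arm clear, the tab rests at 157.8° (image (175,275), hub (176,322)), four clicks from the start. The jar, spool and glue pot have not moved.

```bash
python3 -c "
from h import *
print(bot.job_done())"
```

```text
the job is handed in; nothing more can be done
None
```

I pushed the dial exactly four clicks clockwise; it rests in its fourth click with the arm clear and the jar, spool and glue pot where they stood, and I handed the job in at about 11.5 s.

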